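# Load the vial shaker and set its speed

## Task

Get the vial shaker ready for its run: one sample jar already stands on its platform, so set two more from the orange tray upright beside it, making three in all, and leave the other two standing in the tray. Set the shaker's speed selector to the fourth click up (clockwise) from its slow end stop. The jars are glass: set them down, do not drop or topple them, and leave the other things on the bench where they are.

Things in the scene. Friction and masses are not known exactly. Their poses are not given: they have to be found in the camera images.
- shaker: vial shaker, dark blue, fixed: 190 mm (its x) by 290 mm (its y). Origin at the centre of its underside, front to -x, left to +y. The right part carries the rimmed loading platform; the left part is a control tower 96 mm wide with a flat level top 100 mm above the bench, where the speed selector stands. Eight dots on its white panel, small to large from slow to fast, mark the clicks. Mains is off
- platform (a point): centre of the shaker's loading platform, on top of its black dimpled rubber mat, 85 mm above the bench; axes as the shaker's. The mat is 174 mm square; an aluminium rim 5 mm thick around it stands 7 mm above the mat. One jar already stands on the rear half, its centre 32 to 60 mm to +x of this point and up to 55 mm to either side
- dial (a joint): speed selector, a bar knob turning about the vertical. Value in rad: 0 at the slow end stop, growing clockwise seen from above, a click every 0.5236 rad (30 degrees), fast stop at 7 clicks. A spring detent holds it in each click; about 0.07 N m (3.5 N at 20 mm from the axis) starts it out of one, and past halfway it snaps on into the next. Found at the slow stop or one or two clicks above it
- dial_top (a point): on the selector's axis, top of its bar, 127 mm above the bench; 146 mm to +y of the platform centre. The light blue bar runs through the axis: 50 mm long (25 each way), 14 wide, 20 high, flat upright sides, on a round skirt 52 mm wide, 7 high. x axis: along the bar to its pointer end (white line), turning with it; at the slow stop 105 degrees counter-clockwise from the shaker's x
- tray: orange sample tray on the bench, does not move: 190 by 190 mm, floor 4 mm thick, walls 4 mm thick and 16 mm high. Origin at the centre of its underside. Four jars stand on its floor, about 92 mm apart in a square of two by two
- jar0: amber glass sample jar with a white screw cap and a yellow-striped label, a plain upright cylinder 36 mm in diameter over its whole height of 60 mm, 50 to 100 g. Origin at the centre of its underside, z up. Starts in the tray
- jar1: amber glass sample jar with a white screw cap and a yellow-striped label, a plain upright cylinder 36 mm in diameter over its whole height of 60 mm, 50 to 100 g. Origin at the centre of its underside, z up. Starts in the tray
- jar2: amber glass sample jar with a white screw cap and a yellow-striped label, a plain upright cylinder 36 mm in diameter over its whole height of 60 mm, 50 to 100 g. Origin at the centre of its underside, z up. Starts in the tray
- jar3: amber glass sample jar with a white screw cap and a yellow-striped label, a plain upright cylinder 36 mm in diameter over its whole height of 60 mm, 50 to 100 g. Origin at the centre of its underside, z up. Starts in the tray
- jar4: amber glass sample jar with a white screw cap and a yellow-striped label, a plain upright cylinder 36 mm in diameter over its whole height of 60 mm, 50 to 100 g. Origin at the centre of its underside, z up. Starts on the shaker's platform and stays there
- tip_box: closed grey box of pipette tips, 85 by 125 mm, 71 mm high, loose on the bench beyond the work; origin at the centre of its underside. Bystander
- tube_rack: yellow tube rack, 83 by 158 mm, 36 mm high, loose on the bench beyond the work; origin at the centre of its underside. Bystander
- buffer_bottle: white buffer bottle with a blue cap, 64 mm in diameter, 160 mm high, loose on the bench to the right of the tray; origin at the centre of its underside. Bystander
Mind the look-alikes: they are no part of the job. What is shaped like the jar3 but brown or green is not meant.

How it is judged:
At the end, for the whole second after the job is handed in: Three jars, the first one and two from the tray, upright (0.1 rad) and at rest on the mat, centres within 75 mm of its centre in x and y, undersides within 4 mm of it; the other two upright on the tray floor inside its walls. Selector at rest in the fourth click (2.094 rad, within 0.15) (((x of jar0 in the frame of platform between -0.075 and 0.075 m and y of jar0 in the frame of platform between -0.075 and 0.075 m and z of jar0 in the frame of platform between -0.004 and 0.004 m) or (x of jar0 in the frame of tray between -0.08 and 0.08 m and y of jar0 in the frame of tray between -0.08 and 0.08 m and z of jar0 in the frame of tray between 0 and 0.008 m)) and ((x of jar1 in the frame of platform between -0.075 and 0.075 m and y of jar1 in the frame of platform between -0.075 and 0.075 m and z of jar1 in the frame of platform between -0.004 and 0.004 m) or (x of jar1 in the frame of tray between -0.08 and 0.08 m and y of jar1 in the frame of tray between -0.08 and 0.08 m and z of jar1 in the frame of tray between 0 and 0.008 m)) and ((x of jar2 in the frame of platform between -0.075 and 0.075 m and y of jar2 in the frame of platform between -0.075 and 0.075 m and z of jar2 in the frame of platform between -0.004 and 0.004 m) or (x of jar2 in the frame of tray between -0.08 and 0.08 m and y of jar2 in the frame of tray between -0.08 and 0.08 m and z of jar2 in the frame of tray between 0 and 0.008 m)) and ((x of jar3 in the frame of platform between -0.075 and 0.075 m and y of jar3 in the frame of platform between -0.075 and 0.075 m and z of jar3 in the frame of platform between -0.004 and 0.004 m) or (x of jar3 in the frame of tray between -0.08 and 0.08 m and y of jar3 in the frame of tray between -0.08 and 0.08 m and z of jar3 in the frame of tray between 0 and 0.008 m)) and ((height (world z) of each of jar0, jar1 above 0.05 m and height (world z) of each of jar2, jar3 below 0.05 m) or (height (world z) of each of jar0, jar2 above 0.05 m and height (world z) of each of jar1, jar3 below 0.05 m) or (height (world z) of each of jar0, jar3 above 0.05 m and height (world z) of each of jar1, jar2 below 0.05 m) or (height (world z) of each of jar0, jar3 below 0.05 m and height (world z) of each of jar1, jar2 above 0.05 m) or (height (world z) of each of jar0, jar2 below 0.05 m and height (world z) of each of jar1, jar3 above 0.05 m) or (height (world z) of each of jar0, jar1 below 0.05 m and height (world z) of each of jar2, jar3 above 0.05 m)) and x of jar4 in the frame of platform between -0.075 and 0.075 m and y of jar4 in the frame of platform between -0.075 and 0.075 m and z of jar4 in the frame of platform between -0.004 and 0.004 m and angle between each of jar0, jar1, jar2, jar3, jar4's own z axis and vertical below 0.1 rad and linear speed of each of jar0, jar1, jar2, jar3, jar4 below 0.02 m/s and value of joint dial between 1.9444 and 2.2444 rad and velocity of joint dial between -0.1 and 0.1 rad/s); the robot touches nothing.
It fails at once if a jar was dropped: it fell faster than 0.7 m/s out of the fingers (a fall of about 25 mm) ((linear speed of jar0 above 0.7 m/s and not (contact force between the fingers and jar0 above 0.05 N)) or (linear speed of jar1 above 0.7 m/s and not (contact force between the fingers and jar1 above 0.05 N)) or (linear speed of jar2 above 0.7 m/s and not (contact force between the fingers and jar2 above 0.05 N)) or (linear speed of jar3 above 0.7 m/s and not (contact force between the fingers and jar3 above 0.05 N)) or (linear speed of jar4 above 0.7 m/s and not (contact force between the fingers and jar4 above 0.05 N))).
It fails at once if a jar was knocked over (tilted past 0.6 rad) (angle between any of jar0, jar1, jar2, jar3, jar4's own z axis and vertical above 0.6 rad).
It fails at once if the tip box, tube rack or buffer bottle was shifted by more than 25 mm (distance of any of tip_box, tube_rack, buffer_bottle from where it was at the start of the episode above 0.025 m).
It also fails if it takes over 64 s, if anything falls off the work surface, if the arm or the gripper's body presses on something with over 40 N, if the wrist force passes 120 N, or if a joint passes its speed limit or range.

## Robot

A 7-joint arm with a two-finger parallel gripper is mounted at the origin on the work surface. World frame = base frame: x ahead of the robot, y to its left, z up, the work surface at z = 0. Lengths are in m, angles in rad, forces in N, time in s.
With the tool pointing down it reaches from about 0.4 to 0.85 m from the base axis. Payload 10.4 kg.
Tool frame: the origin (TCP) lies at the very end of the fingers, on their centre line; the grasp point (between the pads) lies 19 mm behind it; z points along the fingers, y is the direction in which the jaws open and shut (so a half turn about z gives the same grasp; the last joint's range is limited). The gripper opens to 87 mm and grips with 3 to 60 N. Pads are 19 mm wide; open, the fingers measure 117 mm over their backs; the gripper's body (75 mm by 190 mm) begins 51 mm behind the grasp point.
Start: joints at [-1.192, 0.332, -0.065, 1.46, 0.022, 1.35, -0.088], TCP at [0.244, 0.575, 0.223] pointing down, gripper open.
Joint ranges: [-2.6, 2.6], [-0.5, 2.12], [-1.47, 1.34], [0.16, 2.42], [-1.27, 4.41], [0.06, 2.06], [-2.6, 2.6]. Speed limits (rad/s): [2.22, 2.22, 2.79, 2.79, 3.14, 3.14, 3.14].

## Interface

Orientations are given as [roll, pitch, yaw] about the fixed x, y, z axes, in that order (R = Rz(yaw) Ry(pitch) Rx(roll)).
In Python, from cell import manip, cams, workorder gives the robot as it stands.
- The arm moves only by the tool carry_out, never from a script. Its argument "increments" is a list that holds one entry, the list of rows, each a list of 7 numbers: the shift along the tool's x, y, z in units of 100 mm (1.0 is 100 mm), then the turn, a rotation vector about the tool's x, y, z in units of 2 pi rad (1.0 is 2 pi rad), then the finger opening in mm, from 0 to 87. In form: [[[x, y, z, rx, ry, rz, gripper], ...]]. A call has 1 to 12 rows; each row is the pose to reach, as a shift and turn from the pose commanded when the call began, along the tool's axes at that moment, turning the shorter way round; what a row does not reach only later rows make up. A row lasts 1/10 s, in which the tool goes at most 50 mm and 8.59 degrees, less where a joint would pass 70% of its speed; a pose out of reach is approached as far as the arm can. A call with a number of a shift or a turn outside -1 to 1 is refused whole. A call with a gripper value outside its range is refused whole. The fingers move at their own pace and stop on an object; "grip_force" is the grip in N (left out, the last holds). Time passes only in rows, so rows that repeat a pose let the fingers close. It gives the time, the measured TCP pose, the force and the opening at its end, in the units of the state.
- manip.state(): the state, without advancing time (a new reading comes with each control period).
- cams.snapshot(name): name is "scene" or "top" or "wrist"; returns (picture, depth): 480x640x3 uint8, blue, green, red; 480x640 float32, m along the optical axis (not along the pixel's ray), 0 where there is no reading.
- cams.camera_params(name): a dict with "camera_matrix" (3x3 intrinsics, pixels), "rvec" (rotation vector, rad) and "tvec" (3), from world to camera coordinates, as OpenCV has them; the wrist camera has in their place "tool_from_camera" (4x4, takes a point from camera to tool coordinates, whose origin is the TCP and whose axes are the flange's). Camera axes: x right, y down, z forward; pixel columns grow to the right and rows downward; lengths in m; the calibration is good to about 2 mm. A picture is of the moment at which its call begins: read the wrist's pose just before it. camera_params takes no time and is no camera call.
- workorder.job_done(): hands the job in, once; it reports no verdict.
The state is a dict: "clock": time; "joints": joint angles; "joint_vel": joint speeds; "effort": joint torques, N m; "eef_pos": TCP position; "orientation": TCP orientation; "force": force on the tool from outside, world axes, zero at the start; "wrist_torque": the same for the moment, N m; "grip_width": finger opening in m.
Only numpy, scipy, OpenCV 4.12 (cv2) and the standard library are available. Lean on these libraries where they do the work, as an engineer would, in place of code of your own. Each camera call takes 0.05 s, during which the arm holds its last target. There are 200 camera calls.

## Working session

There is one attempt and no reset: what is moved stays moved. The work goes in short steps, Python scripts to look and compute and a tool call to move; the robot and the scene stay as the last step left them, time stands still between calls to the robot, and variables do not carry over. Pictures are saved under pics/ and viewed, about 8 in all and at most 12, crops included, and the job is handed in when it is done.

Besides the shell and the picture viewer there is one more tool, called after ">>>" in YAML: its name, and indented under it one key for each argument. carry_out: Moves the arm, as the interface text tells. Its arguments: {"type":"object","properties":{"increments":{"type":"array","items":{"type":"array","items":{"type":"array","items":{"type":"number"}}}},"grip_force":{"type":"number"}},"required":["increments"]}

```bash
ls; mkdir -p pics; python3 - <<'E'
from cell import manip,cams
import cv2,numpy as np
print(manip.state())
for n in("top","scene"):
    im,d=cams.snapshot(n); cv2.imwrite(f"pics/{n}0.png",im); np.save(f"pics/{n}0.npy",d); print(n,cams.camera_params(n))
print(cams.camera_params("wrist"))
E
```

```text
pics
{'clock': 0.0, 'joints': array([-1.19158983,  0.33288829, -0.06469865,  1.46093408,  0.02160859,
        1.34989672, -0.08850718]), 'joint_vel': array([ 0.00023478, -0.00056495,  0.00100488,  0.00041787,  0.00028797,
       -0.00029815, -0.00022508]), 'effort': array([-1.53271571e-04, -6.23242235e+01,  2.44482391e-02, -3.89908504e+01,
       -6.12036232e-02,  3.96508514e-02,  1.43320217e-04]), 'eef_pos': array([0.24428448, 0.57486509, 0.22174714]), 'orientation': array([-3.14016397e+00,  7.45477283e-05,  2.73980048e+00]), 'force': array([ 0.10294515, -0.03653468, -0.42050762]), 'wrist_torque': array([0.00323549, 0.01030026, 0.03987989]), 'grip_width': 0.0873044850359294}
top {'camera_matrix': array([[474.3791097 ,   0.        , 323.00166923],
       [  0.        , 474.3791097 , 231.74650833],
       [  0.        ,   0.        ,   1.        ]]), 'rvec': array([ 2.1479625 , -2.19059828,  0.10141809]), 'tvec': array([-0.05913597,  0.6216281 ,  0.99556577])}
scene {'camera_matrix': array([[470.556143  ,   0.        , 317.68315914],
       [  0.        , 470.556143  , 238.71895038],
       [  0.        ,   0.        ,   1.        ]]), 'rvec': array([ 2.15167932,  0.4999474 , -0.26462471]), 'tvec': array([-0.51339402, -0.09667057,  1.28969882])}
{'camera_matrix': array([[366.54895037,   0.        , 320.41716997],
       [  0.        , 366.54895037, 238.36160328],
       [  0.        ,   0.        ,   1.        ]]), 'tool_from_camera': array([[-2.29273847e-05, -9.53032983e-01, -3.02866527e-01,
         8.39660673e-02],
       [ 9.99999982e-01, -7.91629742e-05,  1.73401602e-04,
         4.17291436e-04],
       [-1.89233261e-04, -3.02866518e-01,  9.53032967e-01,
        -1.62854672e-01],
       [ 0.00000000e+00,  0.00000000e+00,  0.00000000e+00,
         1.00000000e+00]])}
```

View pics/top0.png

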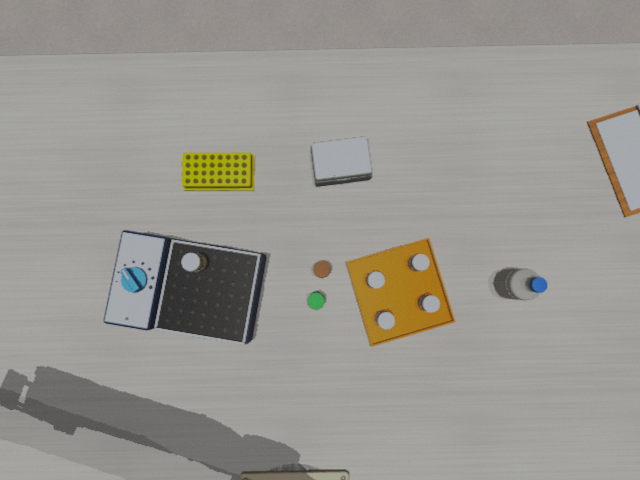

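View pics/scene0.png

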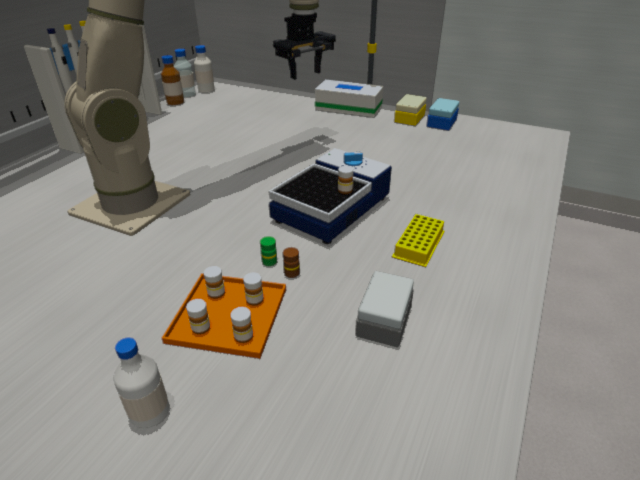

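The top view shows the shaker at left: dial at (133,280), platform centre near (210,291), jar on it at (191,262). The tray is at (400,291) with four white-capped jars at (376,280), (420,262), (386,320) and (430,303). The look-alikes are brown at (322,269) and green at (316,301), both outside the tray. They have coloured caps, so they aren't meant. Next I'll measure positions.

```bash
cat > h.py <<'E'
import cv2,numpy as np
from scipy.spatial.transform import Rotation as R
from cell import manip,cams
def rays(name,uv,st=None):
    p=cams.camera_params(name); K=p["camera_matrix"]
    uv=np.atleast_2d(np.float64(uv)); d=np.c_[uv,np.ones(len(uv))]@np.linalg.inv(K).T
    if name=="wrist":
        T=np.eye(4); T[:3,:3]=R.from_euler("xyz",st["orientation"]).as_matrix(); T[:3,3]=st["eef_pos"]
        M=T@p["tool_from_camera"]; return M[:3,3],d@M[:3,:3].T
    Rm=cv2.Rodrigues(p["rvec"])[0]; return -Rm.T@p["tvec"],d@Rm
def onz(name,uv,z,st=None):
    o,d=rays(name,uv,st); return o+d*((z-o[2])/d[:,2])[:,None]
def blobs(mask,amin,amax=1e9):
    cs,_=cv2.findContours(mask.astype(np.uint8),cv2.RETR_EXTERNAL,cv2.CHAIN_APPROX_NONE)
    return [c for c in cs if amin<cv2.contourArea(c)<amax]
E
python3 - <<'E'
from h import *
im=cv2.imread("pics/top0.png"); d=np.load("pics/top0.npy"); h=cv2.cvtColor(im,cv2.COLOR_BGR2HSV)
H,S,V=cv2.split(h)
# white caps in tray / on platform
w=((S<60)&(V>140)).astype(np.uint8)
for (u,v),z in [((376,280),.064),((420,262),.064),((386,320),.064),((430,303),.064),((191,262),.145)]:
    m=np.zeros_like(w); m[v-14:v+15,u-14:u+15]=w[v-14:v+15,u-14:u+15]
    for c in blobs(m,60):
        (x,y),r=cv2.minEnclosingCircle(c); P=onz("top",(x,y),z)[0]
        o,dr=rays("top",(x,y)); zz=o[2]+dr[0,2]*d[int(y),int(x)]
        print("cap",(x,y),r,"diam",2*r*d[int(y),int(x)]/474*1e3,P.round(4),"depth z",zz.round(4))
# tray
m=(H>5)&(H<22)&(S>150)&(V>120); m[:, :335]=0; m[:,470:]=0
c=max(blobs(m,1000),key=cv2.contourArea); r=cv2.minAreaRect(c); b=onz("top",cv2.boxPoints(r),.016)
print("tray",b.round(4),b.mean(0).round(4),np.linalg.norm(np.diff(b,axis=0),axis=1))
# shaker mat: dark mask
m=((V<75)).astype(np.uint8); m[:,:150]=0;m[:,275:]=0;m[:225]=0;m[350:]=0
print([ (cv2.contourArea(c),cv2.minAreaRect(c)) for c in blobs(m,500)])
# dial
m=(H>90)&(H<112)&(S>100)&(V>120); m[:230]=0;m[330:]=0
for c in blobs(m,30): print("dial",cv2.contourArea(c),cv2.minAreaRect(c),onz("top",cv2.minEnclosingCircle(c)[0],.107),cv2.minEnclosingCircle(c))
crop=im[222:352,95:280]; cv2.imwrite("pics/shk.png",cv2.resize(crop,None,fx=4.2,fy=4.2,interpolation=cv2.INTER_CUBIC))
E
```

```text
cap (376.0072326660156, 279.52899169921875) 8.529084205627441 diam 35.33916 [ 0.5155 -0.1792  0.064 ] depth z 0.0636
cap (420.570068359375, 261.6656188964844) 8.456269264221191 diam 35.1695 [ 0.5506 -0.2727  0.064 ] depth z 0.063
cap (385.8395080566406, 320.3148193359375) 8.591022491455078 diam 35.13491 [ 0.4319 -0.1968  0.064 ] depth z 0.0681
cap (430.71429443359375, 303.6785583496094) 8.708003997802734 diam 35.902397 [ 0.4639 -0.2902  0.064 ] depth z 0.063
cap (190.22727966308594, 261.5909118652344) 9.02737808227539 diam 34.589924 [0.5569 0.183  0.145 ] depth z 0.143
tray [[ 0.5541 -0.1187  0.016 ]
 [ 0.6054 -0.3032  0.016 ]
 [ 0.4228 -0.3499  0.016 ]
 [ 0.3731 -0.1684  0.016 ]] [ 0.4889 -0.235   0.016 ] [0.19146094 0.18855989 0.18814732]
[(7187.0, ((206.68548583984375, 291.6440734863281), (85.81008911132812, 87.10095977783203), 10.080597877502441))]
dial 163.5 ((539.2500610351562, 284.2500305175781), (14.849241256713867, 14.142135620117188), 45.0) [[ 0.49975055 -0.49575853  0.107     ]] ((539.0, 284.5), 7.826338291168213)
dial 174.5 ((127.0384521484375, 281.30767822265625), (24.40680503845215, 12.480753898620605), 56.30992889404297) [[0.52430775 0.31511597 0.107     ]] ((129.0, 280.0), 12.649210929870605)
dial 137.5 ((139.73077392578125, 274.84613037109375), (22.188007354736328, 9.152552604675293), 56.3099365234375) [[0.52994682 0.30032067 0.107     ]] ((136.5, 277.0), 11.10190200805664)
```

View pics/shk.png

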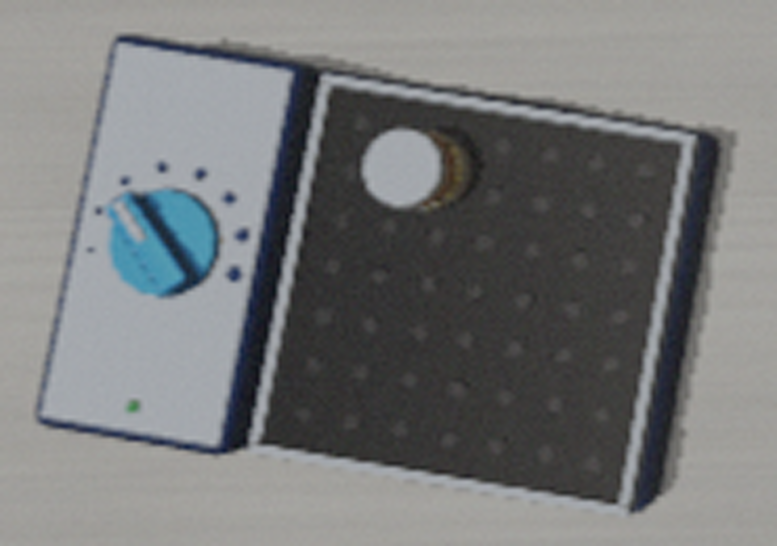

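The crop shows the selector's white pointer line up-left, at about (130,222). That is roughly dot 3, or 2 clicks. The fourth click is dot 5 at (200,174). I'll move over the dial and refine with the wrist camera.

>>> carry_out:
  increments:
    - [[-0.362,-0.134,0,0,0,-0.02,87],[-0.8,-0.3,0,0,0,-0.02,87]]
  grip_force: 20

```text
clock: 0.3
eef_pos: [0.3049, 0.5167, 0.2218]
orientation: [-3.141, -0.001, 2.874]
force: [1.6, 0.7, -0.2]
grip_width: 0.087
```

>>> carry_out:
  increments:
    - [[-0.5,-0.27,0,0,0,0,87],[-1,-0.53,0,0,0,0,87],[-1,-0.53,0,0,0,0,87]]

```text
clock: 0.6
eef_pos: [0.3931, 0.4328, 0.2225]
orientation: [-3.14, 0.002, 2.857]
force: [0.1, -0.3, 0.3]
grip_width: 0.087
```

>>> carry_out:
  increments:
    - [[-0.5,-0.27,0,0,0,0,87],[-1,-0.53,0,0,0,0,87],[-1,-0.53,0,0,0,0,87]]

```text
clock: 0.9
eef_pos: [0.4741, 0.3545, 0.2223]
orientation: [-3.14, 0.002, 2.858]
force: [0.2, -0.2, -0.1]
grip_width: 0.0871
```

>>> carry_out:
  increments:
    - [[-0.5,-0.27,0,0,0,-0.023,87],[-0.66,-0.36,0,0,0,-0.046,87],[-0.66,-0.36,0,0,0,-0.069,87],[-0.66,-0.36,0,0,0,-0.092,87],[-0.66,-0.36,0,0,0,-0.115,87],[-0.66,-0.36,0,0,0,-0.14,87],[-0.66,-0.36,0,0,0,-0.14,87],[-0.66,-0.36,0,0,0,-0.14,87]]

```text
clock: 1.7
eef_pos: [0.5233, 0.3074, 0.2223]
orientation: [3.141, -0.0, -2.542]
force: [0.2, 0.5, -0.6]
grip_width: 0.0871
```

```bash
python3 - <<'E'
from h import *
import pickle
st=manip.state(); im,d=cams.snapshot("wrist"); pickle.dump((st,im,d),open("pics/w1.pkl","wb")); cv2.imwrite("pics/w1.png",im)
print(st["eef_pos"],np.degrees(st["orientation"]),st["joints"].round(2))
E
```

```text
[0.52325369 0.30743807 0.22228324] [ 1.79987275e+02 -2.57712797e-02 -1.45640742e+02] [-0.63  0.29  0.03  1.52 -0.01  1.34  1.57]
```

View pics/w1.png

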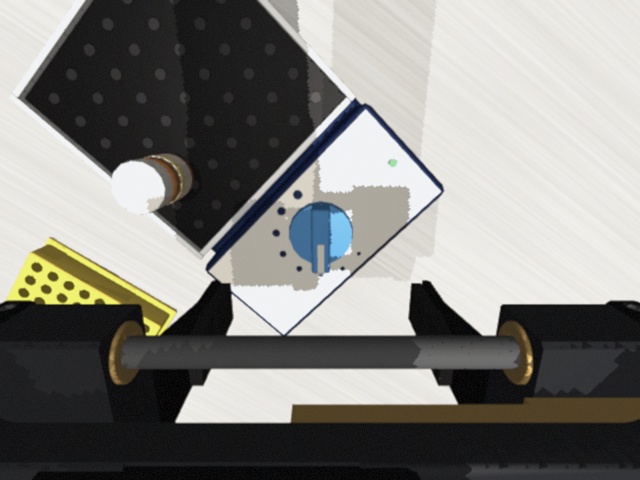

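The wrist view shows the bar nearly vertical in the image at u≈320, with the pointer end at (320,272). The seven visible dots arc from (359,253) to (297,194), and the loading mat's rim corners can be seen. Next I'll measure the axis from the dots and skirt, and the shaker yaw from the rim.

```bash
python3 - <<'E'
from h import *
import pickle
st,im,d=pickle.load(open("pics/w1.pkl","rb")); g=cv2.cvtColor(im,cv2.COLOR_BGR2GRAY); h=cv2.cvtColor(im,cv2.COLOR_BGR2HSV)
blue=(h[...,0]>95)&(h[...,0]<112)&(h[...,1]>80)&(h[...,2]>60); blue[:180]=0;blue[290:]=0;blue[:,:270]=0;blue[:,370:]=0
blue=cv2.morphologyEx(blue.astype(np.uint8),cv2.MORPH_CLOSE,np.ones((9,9)))
c=max(blobs(blue,500),key=cv2.contourArea); print("blue",cv2.boundingRect(c),cv2.minEnclosingCircle(c))
# dots: dark blobs on panel
m=cv2.adaptiveThreshold(g,255,cv2.ADAPTIVE_THRESH_MEAN_C,cv2.THRESH_BINARY_INV,15,18)
P=[]
for c in blobs(m,3,120):
    (x,y),r=cv2.minEnclosingCircle(c)
    if 260<x<375 and 180<y<280 and r<7 : 
        W=onz("wrist",(x,y),.100,st)[0]; P.append(W); print("dot",round(x,1),round(y,1),cv2.contourArea(c),W.round(4))
# rim corners visible by mat mask
hs=h; m=(h[...,2]<70).astype(np.uint8); m[260:]=0; m[:,370:]=0
c=max(blobs(cv2.morphologyEx(m,cv2.MORPH_OPEN,np.ones((3,3))),2000),key=cv2.contourArea)
print("mat approx",cv2.approxPolyDP(c,8,True)[:,0].tolist())
for uv in [(360,104),(442,190),(284,334),(206,269)]: print("tower",uv,onz("wrist",uv,.100,st)[0].round(4))
# edges of bar top along rows
for v in (215,225,235,250,260): print(v,[tuple(map(int,im[v,u])) for u in range(304,338,2)][::1] if v in(225,250) else "")
E
```

```text
blue (290, 202, 62, 71) ((320.10931396484375, 237.2348175048828), 35.297996520996094)
mat approx [[93, 0], [25, 99], [110, 171], [149, 154], [183, 159], [191, 187], [158, 212], [202, 247], [313, 130], [306, 55], [256, 0]]
tower (360, 104) [0.4274 0.2776 0.1   ]
tower (442, 190) [0.4423 0.368  0.1   ]
tower (284, 334) [0.6208 0.3355 0.1   ]
tower (206, 269) [0.6052 0.2479 0.1   ]
215 
225 [(147, 108, 66), (146, 108, 66), (147, 109, 67), (138, 102, 61), (125, 90, 53), (148, 108, 66), (145, 105, 63), (146, 107, 65), (145, 108, 64), (147, 108, 65), (147, 107, 65), (147, 109, 66), (133, 95, 56), (191, 144, 91), (243, 201, 129), (242, 200, 129), (241, 200, 128)]
235 
250 [(148, 109, 66), (147, 108, 64), (147, 106, 64), (141, 101, 62), (125, 90, 52), (145, 106, 63), (148, 114, 82), (158, 165, 168), (158, 168, 174), (159, 169, 174), (149, 129, 108), (146, 107, 63), (133, 96, 56), (216, 160, 101), (242, 193, 122), (241, 193, 121), (241, 194, 122)]
260
```

The bar is at about 34.5° in the world and the shaker yaw is about -10°, so the selector stands at 2 clicks and needs +60° clockwise. The tower's centre (0.524, 0.307) matches the TCP. I'll descend and grip.

>>> carry_out:
  increments:
    - [[0,0,0.3,0,0,0,40],[0,0,0.6,0,0,0,40],[0,0,0.8,0,0,0,40],[0,0,0.95,0,0,0,40],[0,0,1.0,0,0,0,40],[0,0,1.0,0,0,0,40]]

```text
clock: 2.35
eef_pos: [0.5234, 0.3072, 0.1224]
orientation: [3.142, -0.0, -2.539]
force: [0.9, -0.1, -0.1]
grip_width: 0.0471
```

>>> carry_out:
  increments:
    - [[0,0,0.1,0,0,0,40],[0,0,0.1,0,0,0,0],[0,0,0.1,0,0,0,0],[0,0,0.1,0,0,0,0],[0,0,0.1,0,0,0,0],[0,0,0.1,0,0,0,0]]
  grip_force: 20

```text
clock: 2.95
eef_pos: [0.5236, 0.3076, 0.113]
orientation: [3.141, 0.001, -2.538]
force: [-0.7, 0.3, 2.6]
grip_width: 0.014
```

Gripped at a width of 14 mm, which matches the bar. Now I'll turn it.

>>> carry_out:
  increments:
    - [[0,0,0,0,0,0.02,0],[0,0,0,0,0,0.04,0],[0,0,0,0,0,0.06,0],[0,0,0,0,0,0.08,0],[0,0,0,0,0,0.1,0],[0,0,0,0,0,0.12,0],[0,0,0,0,0,0.14,0],[0,0,0,0,0,0.155,0],[0,0,0,0,0,0.168,0],[0,0,0,0,0,0.168,0],[0,0,0,0,0,0.168,0]]

```text
clock: 4.05
eef_pos: [0.5235, 0.3085, 0.113]
orientation: [3.14, -0.0, 2.693]
force: [-0.8, 6.2, 0.3]
grip_width: 0.0138
```

>>> carry_out:
  increments:
    - [[0,0,0,0,0,0,40],[0,0,0,0,0,0,40],[0,0,0,0,0,0,40],[0,0,-0.2,0,0,0,40],[0,0,-0.6,0,0,0,60],[0,0,-1.0,0,0,0,60],[0,0,-1.0,0,0,0,60]]

```text
clock: 4.75
eef_pos: [0.5259, 0.308, 0.2186]
orientation: [3.134, 0.004, 2.689]
force: [0.6, 0.1, -0.1]
grip_width: 0.0556
```

```bash
python3 - <<'E'
from h import *
st=manip.state(); im,d=cams.snapshot("wrist"); cv2.imwrite("pics/w2.png",cv2.resize(im[130:330,190:450],None,fx=3,fy=3))
print(st["eef_pos"],np.degrees(st["orientation"]),st["joints"].round(2))
g=im[...,2]; print([int(x) for x in g[250,300:345:2]])
E
```

```text
[0.52594951 0.30798305 0.21855167] [179.56581101   0.24889802 154.08628609] [-0.77  0.29  0.2   1.53 -0.06  1.32  0.56]
[60, 61, 62, 62, 58, 50, 58, 67, 161, 169, 170, 128, 60, 58, 52, 64, 61, 64, 62, 64, 64, 90, 156]
```

View pics/w2.png

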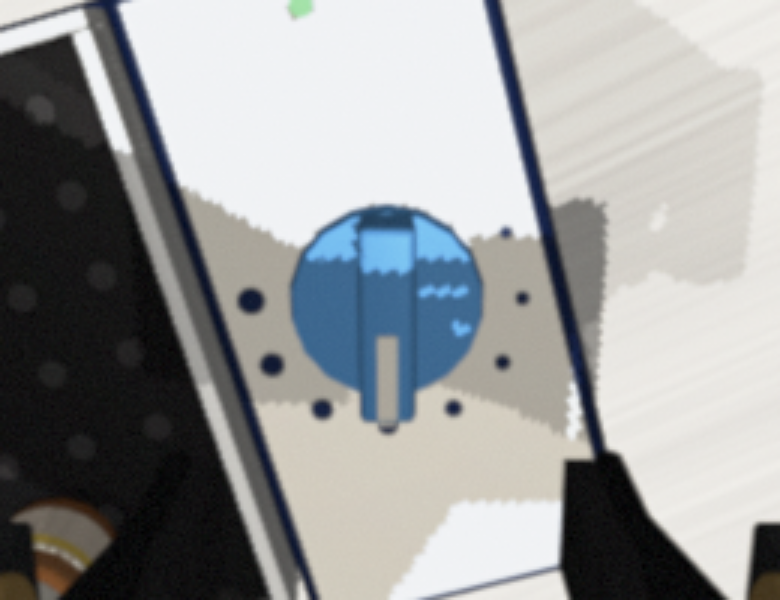

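The pointer sits on the fifth dot at (388,425), so the selector is at the fourth click. Now to the tray for the jar at (0.5155, -0.1792), which is the amber, white-capped one at top-view pixel (376,280).

>>> carry_out:
  increments:
    - [[-0.2,-0.44,0,0,0,0,60],[-0.4,-0.88,0,0,0,0,60]]

```text
clock: 5.0
eef_pos: [0.5202, 0.2099, 0.211]
orientation: [-3.14, -0.001, 2.693]
force: [1.0, -1.3, -0.0]
grip_width: 0.0592
```

>>> carry_out:
  increments:
    - [[-0.2,-0.44,0,0,0,0,60],[-0.4,-0.88,0,0,0,0,60]]

```text
clock: 5.2
eef_pos: [0.5177, 0.1116, 0.2113]
orientation: [-3.14, -0.001, 2.69]
force: [1.3, 0.2, 0.6]
grip_width: 0.0603
```

>>> carry_out:
  increments:
    - [[-0.2,-0.44,0,0,0,0,60],[-0.4,-0.88,0,0,0,0,60]]

```text
clock: 5.4
eef_pos: [0.5151, 0.015, 0.2115]
orientation: [-3.141, -0.001, 2.69]
force: [0.4, 0.3, -0.0]
grip_width: 0.0599
```

>>> carry_out:
  increments:
    - [[-0.2,-0.44,0,0,0,0,60],[-0.4,-0.88,0,0,0,0,60],[-0.4,-0.88,0,0,0,0,60],[-0.4,-0.88,0,0,0,0,60]]

```text
clock: 5.8
eef_pos: [0.5129, -0.0806, 0.2116]
orientation: [-3.141, -0.001, 2.687]
force: [0.5, 0.8, 1.1]
grip_width: 0.06
```

```bash
python3 - <<'E'
from h import *
st=manip.state(); im,d=cams.snapshot("wrist"); cv2.imwrite("pics/w3.png",im)
print(st["eef_pos"],np.degrees(st["orientation"]),st["joints"].round(2))
h=cv2.cvtColor(im,cv2.COLOR_BGR2HSV)
m=((h[...,1]<50)&(h[...,2]>100)).astype(np.uint8)
Rm=R.from_euler("xyz",st["orientation"]).as_matrix()
for c in blobs(m,700,6000):
    (x,y),r=cv2.minEnclosingCircle(c); P=onz("wrist",(x,y),.064,st)[0]; print((x,y,r),P.round(4),cv2.contourArea(c)/(np.pi*r*r))
for t in ((.5155,-.1792,.026),(.4319,-.1968,.026)): print(((np.array(t)-st["eef_pos"])@Rm*10).round(3))
E
```

```text
[ 0.51292613 -0.08058183  0.21157254] [-1.79956277e+02 -7.78098314e-02  1.53940426e+02] [-0.37  0.1   0.47  1.78 -0.05  1.28  1.23]
(303.5, 395.5, 91.42493438720703) [ 0.6706 -0.1767  0.064 ] 0.180204465469409
(436.0, 355.0, 27.45915985107422) [ 0.6848 -0.0371  0.064 ] 0.3244288809538091
(226.76510620117188, 266.9496765136719, 20.41913414001465) [ 0.5131 -0.1753  0.064 ] 0.8653603800444625
(160.0, 194.5, 23.135570526123047) [ 0.4303 -0.1927  0.064 ] 0.8432686028918528
[-0.459 -0.873  1.856]
[ 0.215 -1.399  1.857]
```

View pics/w3.png

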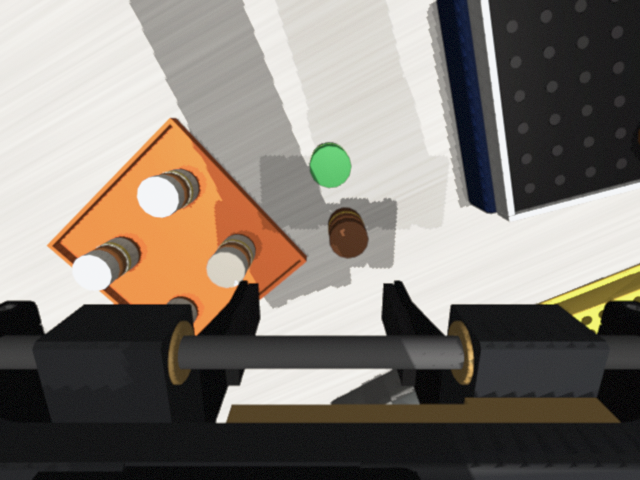

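The picture shows the tray's white-capped jars at (160,195), (227,264) and (100,268). The green (330,165) and brown (347,235) look-alikes stand outside the tray, on the bench. The target jar is at (227,264). The wrist and top views agree within 4 mm, so I'm going in with the average.

>>> carry_out:
  increments:
    - [[-0.22,-0.44,0,0,0,0,60],[-0.44,-0.87,0,0,0,0,60],[-0.44,-0.87,0.3,0,0,0,60],[-0.44,-0.87,0.6,0,0,0,60],[-0.44,-0.87,0.9,0,0,0,60],[-0.44,-0.87,0.9,0,0,0,60]]

```text
clock: 6.45
eef_pos: [0.513, -0.1744, 0.1185]
orientation: [-3.14, -0.007, 2.692]
force: [-0.6, 0.6, 0.0]
grip_width: 0.0602
```

>>> carry_out:
  increments:
    - [[0,0,0.25,0,0,0,60],[0,0,0.5,0,0,0,60],[0,0,0.75,0,0,0,60],[0,0,0.95,0,0,0,60],[0,0,0.95,0,0,0,60],[0,0,0.95,0,0,0,20],[0,0,0.95,0,0,0,20],[0,0,0.95,0,0,0,20],[0,0,0.95,0,0,0,20],[0,0,0.95,0,0,0,20]]
  grip_force: 15

```text
clock: 7.45
eef_pos: [0.5159, -0.1769, 0.0284]
orientation: [3.141, 0.001, 2.69]
force: [-1.0, -0.3, 7.3]
grip_width: 0.0355
```

>>> carry_out:
  increments:
    - [[0,0,-0.2,0,0,0,20],[0,0,-0.5,0,0,0,20],[0,0,-0.8,0,0,0,20],[0,0,-1.0,0,0,0,20]]

```text
clock: 7.85
eef_pos: [0.5157, -0.1771, 0.1296]
orientation: [3.141, 0.002, 2.689]
force: [0.3, 0.3, -0.8]
grip_width: 0.0356
```

>>> carry_out:
  increments:
    - [[0,0,-0.35,0,0,0,20],[0,0,-0.7,0,0,0,20],[0.1,0.15,-0.95,0,0,0,20],[0.3,0.45,-0.95,0,0,0,20],[0.53,0.81,-0.95,0,0,0,20]]

```text
clock: 8.35
eef_pos: [0.5029, -0.0811, 0.2235]
orientation: [3.141, 0.002, 2.686]
force: [0.5, 0.8, -1.3]
grip_width: 0.0357
```

>>> carry_out:
  increments:
    - [[0.2,0.3,0,0,0,0,20],[0.4,0.6,0,0,0,0,20],[0.53,0.81,0,0,0,0,20]]

```text
clock: 8.65
eef_pos: [0.4899, 0.0178, 0.2226]
orientation: [3.141, -0.0, 2.692]
force: [0.0, -0.4, -0.4]
grip_width: 0.0356
```

>>> carry_out:
  increments:
    - [[0.2,0.3,0,0,0,0,20],[0.4,0.6,0,0,0,0,20],[0.53,0.81,0,0,0,0,20]]

```text
clock: 8.95
eef_pos: [0.4776, 0.1137, 0.2226]
orientation: [3.141, -0.0, 2.691]
force: [-0.1, 0.0, -1.1]
grip_width: 0.036
```

>>> carry_out:
  increments:
    - [[0.2,0.3,0,0,0,0,20],[0.4,0.6,0,0,0,0,20],[0.53,0.81,0,0,0,0,20],[0.53,0.81,0,0,0,0,20],[0.53,0.81,0,0,0,0,20]]

```text
clock: 9.45
eef_pos: [0.466, 0.2071, 0.2224]
orientation: [-3.141, -0.0, 2.69]
force: [0.2, -0.2, -0.5]
grip_width: 0.0358
```

```bash
python3 - <<'E'
from h import *
st=manip.state(); im,d=cams.snapshot("wrist"); cv2.imwrite("pics/w4.png",im)
Rm=R.from_euler("xyz",st["orientation"]).as_matrix()
print(st["eef_pos"],st["force"],st["grip_width"],((np.array((.466,.210,.1095))-st["eef_pos"])@Rm*10).round(3))
E
```

```text
[0.46596766 0.20705696 0.22243171] [ 0.1870254  -0.24644541 -0.45046039] 0.03579569269786888 [0.013 0.027 1.129]
```

View pics/w4.png

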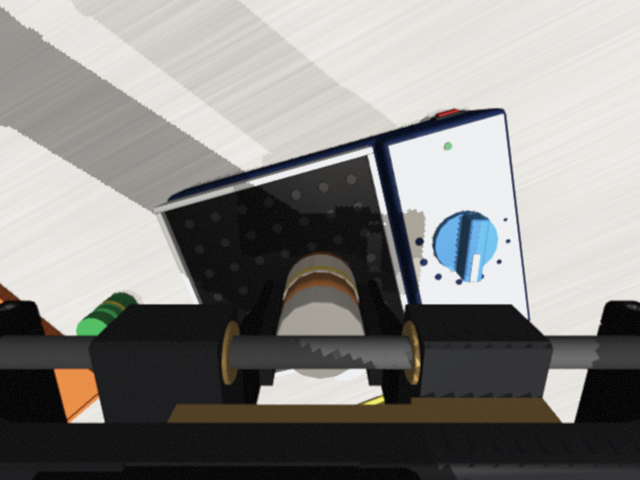

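The jar hangs upright between the fingers at (320,310), over the front-left part of the mat, and the selector still points at dot 5. Lowering it now.

>>> carry_out:
  increments:
    - [[0,0,0.3,0,0,0,20],[0,0,0.6,0,0,0,20],[0,0,0.85,0,0,0,20],[0,0,1.0,0,0,0,20],[0,0,1.0,0,0,0,20],[0,0,1.0,0,0,0,20]]

```text
clock: 10.1
eef_pos: [0.4666, 0.2064, 0.1232]
orientation: [3.141, 0.0, 2.688]
force: [0.2, -0.7, -1.2]
grip_width: 0.0351
```

>>> carry_out:
  increments:
    - [[0,0,0.04,0,0,0,20],[0,0,0.08,0,0,0,20],[0,0,0.11,0,0,0,20],[0,0,0.13,0,0,0,20],[0,0,0.13,0,0,0,20]]

```text
clock: 10.6
eef_pos: [0.4661, 0.2073, 0.1095]
orientation: [3.142, -0.0, 2.69]
force: [-0.8, 0.2, -0.1]
grip_width: 0.0355
```

>>> carry_out:
  increments:
    - [[0,0,0.01,0,0,0,20],[0,0,0.02,0,0,0,20],[0,0,0.02,0,0,0,20]]

```text
clock: 10.9
eef_pos: [0.4664, 0.2073, 0.1092]
orientation: [3.141, 0.0, 2.689]
force: [-7.1, -3.9, 17.7]
grip_width: 0.0357
```

>>> carry_out:
  increments:
    - [[0,0,-0.01,0,0,0,20],[0,0,-0.012,0,0,0,60],[0,0,-0.012,0,0,0,60],[0,0,-0.012,0,0,0,60],[0,0,-0.1,0,0,0,60],[0,0,-0.4,0,0,0,60],[0,0,-0.7,0,0,0,60],[0,0,-1.0,0,0,0,60]]

```text
clock: 11.7
eef_pos: [0.466, 0.2072, 0.2093]
orientation: [3.141, 0.0, 2.689]
force: [-0.0, 0.7, -0.1]
grip_width: 0.0601
```

```bash
python3 - <<'E'
from h import *
st=manip.state(); Rm=R.from_euler("xyz",st["orientation"]).as_matrix()
print(st["eef_pos"],((np.array((.431,-.195,.025))-st["eef_pos"])@Rm*10).round(3))
im,d=cams.snapshot("top"); cv2.imwrite("pics/top1.png",cv2.resize(im[210:360,90:480],None,fx=2,fy=2))
E
```

```text
[0.46601591 0.20717497 0.20927144] [-1.442 -3.771  1.842]
```

>>> carry_out:
  increments:
    - [[-0.12,-0.31,0,0,0,0,60],[-0.24,-0.63,0,0,0,0,60],[-0.36,-0.94,0,0,0,0,60]]

```text
clock: 12.05
eef_pos: [0.4572, 0.1058, 0.208]
orientation: [3.141, 0.0, 2.69]
force: [0.6, 0.4, 0.5]
grip_width: 0.0599
```

>>> carry_out:
  increments:
    - [[-0.12,-0.31,0,0,0,0,60],[-0.24,-0.63,0,0,0,0,60],[-0.36,-0.94,0,0,0,0,60]]

```text
clock: 12.35
eef_pos: [0.4485, 0.0052, 0.208]
orientation: [3.141, 0.0, 2.689]
force: [0.7, 0.5, -0.1]
grip_width: 0.06
```

>>> carry_out:
  increments:
    - [[-0.12,-0.31,0,0,0,0,60],[-0.24,-0.63,0,0,0,0,60],[-0.36,-0.94,0,0,0,0,60]]

```text
clock: 12.65
eef_pos: [0.4398, -0.0951, 0.208]
orientation: [3.141, 0.001, 2.689]
force: [0.1, 1.2, -0.1]
grip_width: 0.06
```

>>> carry_out:
  increments:
    - [[-0.12,-0.31,0,0,0,0,60],[-0.24,-0.63,0,0,0,0,60],[-0.36,-0.94,0,0,0,0,60],[-0.36,-0.94,0.3,0,0,0,60],[-0.36,-0.94,0.6,0,0,0,60],[-0.36,-0.94,0.9,0,0,0,60],[-0.36,-0.94,0.9,0,0,0,60]]

```text
clock: 13.35
eef_pos: [0.4292, -0.1933, 0.1149]
orientation: [-3.14, -0.005, 2.689]
force: [-0.3, 0.3, 0.1]
grip_width: 0.06
```

```bash
python3 - <<'E'
from h import *
st=manip.state(); Rm=R.from_euler("xyz",st["orientation"]).as_matrix()
print(st["eef_pos"],((np.array((.431,-.195,.0275))-st["eef_pos"])@Rm*10).round(3))
im,d=cams.snapshot("top"); cv2.imwrite("pics/top2.png",cv2.resize(im[210:360,90:480],None,fx=2,fy=2))
E
```

```text
[ 0.42918246 -0.1932614   0.11488632] [-0.029 -0.006  0.874]
```

View pics/top2.png

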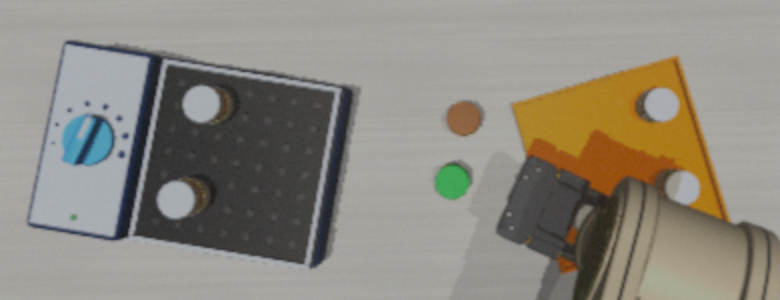

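The top view shows two jars standing on the mat, at crop (205,104) and (178,199), with the brown (464,118) and green (452,181) jars untouched. The gripper is over the front-left tray jar, so I'll grasp that one.

>>> carry_out:
  increments:
    - [[-0.01,0,0.25,0,0,0,60],[-0.01,0,0.5,0,0,0,60],[-0.01,0,0.75,0,0,0,60],[-0.01,0,0.88,0,0,0,60],[-0.01,0,0.88,0,0,0,60],[-0.01,0,0.88,0,0,0,20],[-0.01,0,0.88,0,0,0,20],[-0.01,0,0.88,0,0,0,20],[-0.01,0,0.88,0,0,0,20],[-0.01,0,0.88,0,0,0,20]]

```text
clock: 14.4
eef_pos: [0.4328, -0.1944, 0.0302]
orientation: [3.141, 0.001, 2.69]
force: [-1.0, -0.1, 6.9]
grip_width: 0.0354
```

>>> carry_out:
  increments:
    - [[0,0,-0.2,0,0,0,20],[0,0,-0.5,0,0,0,20],[0,0,-0.8,0,0,0,20],[0,0,-1.0,0,0,0,20]]

```text
clock: 14.8
eef_pos: [0.4326, -0.1945, 0.1314]
orientation: [3.141, 0.001, 2.689]
force: [0.4, -0.4, -1.1]
grip_width: 0.0356
```

>>> carry_out:
  increments:
    - [[0,0,-0.35,0,0,0,20],[0,0,-0.7,0,0,0,20],[0,0,-0.93,0,0,0,20],[0,0,-0.93,0,0,0,20]]

```text
clock: 15.2
eef_pos: [0.4337, -0.1948, 0.2255]
orientation: [3.139, 0.005, 2.689]
force: [0.6, -1.4, -1.3]
grip_width: 0.0355
```

```bash
python3 - <<'E'
from h import *
st=manip.state(); Rm=R.from_euler("xyz",st["orientation"]).as_matrix()
print(st["eef_pos"],st["grip_width"],((np.array((.452,.131,.22))-st["eef_pos"])@Rm*10).round(3))
E
```

```text
[ 0.43365796 -0.1947759   0.22551366] 0.03545799071472319 [1.259 3.01  0.056]
```

>>> carry_out:
  increments:
    - [[0.1,0.25,0,0,0,0,20],[0.25,0.6,0,0,0,0,20],[0.42,1.0,0,0,0,0,20]]

```text
clock: 15.5
eef_pos: [0.4375, -0.0855, 0.2217]
orientation: [-3.141, -0.001, 2.687]
force: [1.2, 0.9, -0.8]
grip_width: 0.0356
```

>>> carry_out:
  increments:
    - [[0.14,0.33,0,0,0,0,20],[0.28,0.66,0,0,0,0,20],[0.42,1.0,0,0,0,0,20]]

```text
clock: 15.8
eef_pos: [0.4434, 0.0236, 0.2216]
orientation: [-3.141, -0.001, 2.689]
force: [0.8, -1.4, -0.8]
grip_width: 0.0358
```

>>> carry_out:
  increments:
    - [[0.18,0.42,0,0,0,0,20],[0.32,0.75,0,0,0,0,20],[0.42,1.0,0,0,0,0,20],[0.42,1.0,0,0,0,0,20],[0.42,1.0,0,0,0,0,20]]

```text
clock: 16.3
eef_pos: [0.4495, 0.1305, 0.2216]
orientation: [-3.14, -0.001, 2.69]
force: [0.5, -0.8, 0.1]
grip_width: 0.0357
```

>>> carry_out:
  increments:
    - [[0,0,0.3,0,0,0,20],[0,0,0.6,0,0,0,20],[0,0,0.85,0,0,0,20],[0,0,1.0,0,0,0,20],[0,0,1.0,0,0,0,20],[0,0,1.0,0,0,0,20]]

```text
clock: 16.9
eef_pos: [0.4501, 0.1297, 0.1228]
orientation: [-3.141, -0.0, 2.688]
force: [0.7, -0.2, -0.2]
grip_width: 0.0357
```

>>> carry_out:
  increments:
    - [[0,0,0.04,0,0,0,20],[0,0,0.08,0,0,0,20],[0,0,0.105,0,0,0,20],[0,0,0.105,0,0,0,20]]

```text
clock: 17.3
eef_pos: [0.4498, 0.1306, 0.1118]
orientation: [-3.141, -0.0, 2.69]
force: [-0.9, 0.1, -1.2]
grip_width: 0.0358
```

>>> carry_out:
  increments:
    - [[0,0,0.01,0,0,0,20],[0,0,0.01,0,0,0,20]]

```text
clock: 17.5
eef_pos: [0.4501, 0.1306, 0.1112]
orientation: [3.141, 0.0, 2.69]
force: [-0.4, -0.1, 0.4]
grip_width: 0.0358
```

>>> carry_out:
  increments:
    - [[0,0,0.01,0,0,0,20],[0,0,0.01,0,0,0,20]]

```text
clock: 17.7
eef_pos: [0.4502, 0.1307, 0.1111]
orientation: [3.141, 0.0, 2.689]
force: [-4.4, -2.3, 12.6]
grip_width: 0.0357
```

Contact. I'll ease off, release, and rise clear.

>>> carry_out:
  increments:
    - [[0,0,-0.008,0,0,0,20],[0,0,-0.008,0,0,0,60],[0,0,-0.008,0,0,0,60],[0,0,-0.008,0,0,0,60],[0,0,-0.1,0,0,0,60],[0,0,-0.4,0,0,0,60],[0,0,-0.7,0,0,0,60],[0,0,-1.0,0,0,0,60]]

```text
clock: 18.5
eef_pos: [0.4499, 0.1305, 0.2118]
orientation: [3.141, 0.0, 2.689]
force: [-0.4, 1.2, -0.6]
grip_width: 0.06
```

>>> carry_out:
  increments:
    - [[0,-0.4,-0.3,0,0,0,60],[0,-0.8,-0.5,0,0,0,60],[0.5,-1.0,-0.5,0,0,0,60],[0.5,-1.0,-0.5,0,0,0,60]]

```text
clock: 18.9
eef_pos: [0.3583, 0.0619, 0.2614]
orientation: [3.139, 0.0, 2.689]
force: [-0.0, 0.2, -0.3]
grip_width: 0.0602
```

```bash
python3 - <<'E'
from h import *
im,d=cams.snapshot("top"); sc,_=cams.snapshot("scene"); 
a=cv2.resize(im[120:350,90:560],(800,391)); b=cv2.resize(sc[130:360,150:460],(282,209))
out=np.zeros((600,800,3),np.uint8); out[:391]=a; out[391:,:282]=b
b2=cv2.resize(sc[140:240,260:400],(292,209)); out[391:,290:582]=b2
cv2.imwrite("pics/fin.png",out); cv2.imwrite("pics/topf.png",im)
h=cv2.cvtColor(im,cv2.COLOR_BGR2HSV); w=((h[...,1]<60)&(h[...,2]>140)).astype(np.uint8); w[:225]=0; w[350:]=0; w[:,:162]=0; w[:,265:340]=0; w[:,460:]=0
pc=np.array([.4985,.1637]); a=np.radians(-10); Rz=np.array([[np.cos(a),-np.sin(a)],[np.sin(a),np.cos(a)]])
for c in blobs(w,120,500):
    (x,y),r=cv2.minEnclosingCircle(c)
    if r<12:
        z=.145 if x<300 else .064
        P=onz("top",(x,y),z)[0]; o,dr=rays("top",(x,y)); print((round(x),round(y),round(r,1)),P.round(3),"z",(o[2]+dr[0,2]*d[int(y),int(x)]).round(3),"platform xy",((P[:2]-pc)@Rz).round(3) if x<300 else "")
print(manip.state()["clock"])
E
```

```text
(218, 317, 9.2) [0.451 0.13  0.145] z 0.143 platform xy [-0.041 -0.041]
(178, 309, 9.3) [0.467 0.206 0.145] z 0.144 platform xy [-0.038  0.037]
(190, 262, 9.2) [0.557 0.183 0.145] z 0.144 platform xy [0.054 0.029]
19.0
```

View pics/fin.png

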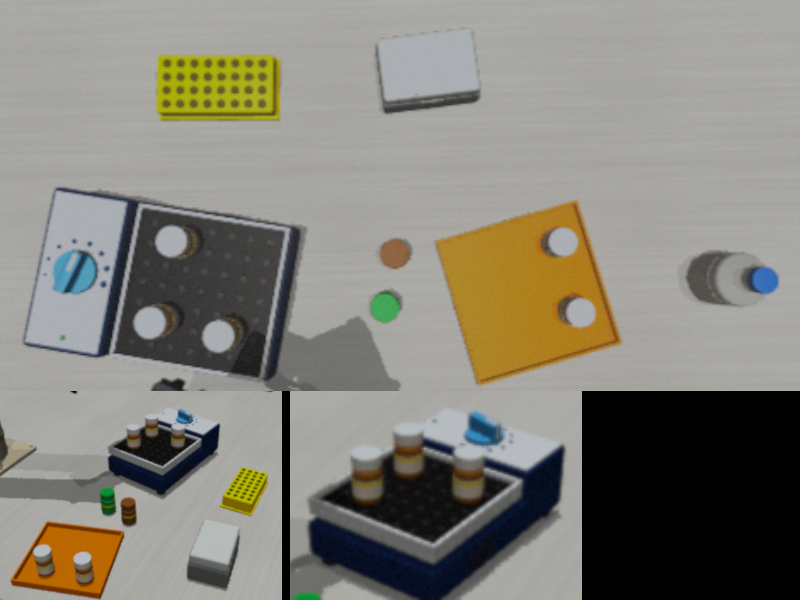

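The picture shows three upright jars on the mat at (172,241), (152,322) and (220,336), two upright in the tray at (562,242) and (578,312), and the selector at dot 5. The bystanders haven't moved. Handing in.

```bash
python3 -c "
from cell import workorder
print(workorder.job_done())"
```

```text
the job is handed in; nothing more can be done
None
```

The shaker is set up and I handed the job in at about 19 s; no verdict is reported. I turned the speed selector from 2 clicks to the fourth, then moved two amber jars from the tray to the front of the mat, and left the other two in the tray.

**Jars on the mat:** In the last top view, all three look upright at platform xy (-41, -41), (-38, +37) and (+54, +29) mm. Their cap tops read 143–144 mm high against the nominal 145 mm.

**Selector:** The pointer is on the fifth dot, which is the fourth click. I confirmed this up close with the wrist camera after the turn, and it looked unchanged in the last view.

**Tray and bystanders:** I checked these by eye only, since the last measuring script didn't pick up the tray caps. The two tray jars look upright, and the tip box, tube rack, buffer bottle and both look-alikes appear not to have moved.

**Where readings disagreed:** The wrist and top cameras differed by up to about 4 mm on the tray jars, so I grasped at or near the average. When I set the two jars down, the contact force briefly reached 18 N and 13 N. I backed off about 1 mm before opening the fingers.

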